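# Index the third facet on a stone-grinding jig

## Robot

A 6-joint arm with a two-finger parallel gripper is mounted at the origin on the work surface. World frame = base frame: x ahead of the robot, y to its left, z up, the work surface at z = 0. Lengths are in m, angles in rad, forces in N, time in s.
With the tool pointing down it reaches from about 0.25 to 0.725 m from the base axis. Payload 4 kg.
Tool frame: the origin (TCP) lies on the front face of the gripper's body, between the roots of the fingers; the fingertips stand 73 mm ahead of it and the grasp point (between the pads) lies 54 mm ahead of it; z points along the fingers, y is the line along which they close (so a half turn about z gives the same grasp; the last joint's range is limited). The gripper opens to 85 mm and grips with 20 to 120 N. Pads are 22 mm wide; open, the fingers measure 114 mm over their backs; the gripper's body (76 mm by 85 mm) begins 54 mm behind the grasp point. The pads swing forward as they close: fully open they stand 13 mm farther back than shut.
Start: joints at [1.341, 0.241, 0.005, 1.335, 0, 1.571], TCP at [0.114, 0.487, 0.304] pointing down, gripper open.
Joint ranges: [-2.72, 2.72], [-1.05, 1.87], [-1.09, 1.28], [-1.99, 2.15], [-1.42, 1.44], [-3.14, 3.14]. Speed limits (rad/s): [2.79, 2.79, 3.14, 3.14, 3.14, 3.14].

## Interface

Orientations are given as a unit quaternion [x, y, z, w].
In Python, from workcell import bot gives the robot as it stands. The module is installed in compiled form; this text tells all that it offers.
- The arm moves only by the tool step_arm, never from a script. Its argument "rows" is a list of rows, each a list of 2 entries, a list of its own where there are three numbers: the shift along the tool's x, y, z in mm, then the turn about the tool's z in degrees. A call has 1 to 12 rows; each row is the pose to reach, as a shift and turn from the pose commanded when the call began, along the tool's axes at that moment; what a row does not reach only later rows make up. A row lasts 1/8 s, in which the tool goes at most 62.5 mm and 10.7 degrees, less where a joint would pass 70% of its speed; a pose out of reach is approached as far as the arm can. A call with a gripper value outside its range is refused whole. "claw" is the gripper's target within -1 to 1 (shut at 1, half-way at 0, fully open at -1), set as the call begins (left out, the last holds). The fingers move at their own pace and stop on an object; the grip force is fixed at half the most. Time passes only in rows, so rows that repeat a pose let the fingers close. It gives the time, the measured TCP pose, the force, the opening and the grip force at its end, in the units of the state.
- bot.get_obs(): the state, without advancing time (a new reading comes with each control period).
- bot.camera(name): name is "scene" or "side" or "wrist"; returns (picture, depth): 480x640x3 uint8, red, green, blue; 480x640 float32, m along the optical axis (not along the pixel's ray), 0 where there is no reading.
- bot.camera_params(name): a dict with "fx", "fy", "cx", "cy" (pixels), "pose" (4x4, takes a point from camera to world coordinates). Camera axes: x right, y up, looking along -z (the intrinsics and any distortion apply to the point x, -y, -z); pixel columns grow to the right and rows downward; lengths in m; the calibration is good to about 2 mm. A picture is of the moment at which its call begins: read the wrist's pose just before it. camera_params takes no time and is no camera call; for the wrist camera it gives the pose at the moment of the call.
- bot.job_done(): hands the job in; it is judged then, once.
Trained networks look in the newest picture that a camera, given by its name, has taken for a name from the list of things; names that differ only in an ending like _2 or _b are one class to them, and where a whole thing is asked for, a point or a joint stands for the part that bears it (a point fixed in the world has none). Each returns a list of dicts, best first, with "score" (0 to 1); they miss things now and then, are a little off and sometimes report something else, mostly with a low value. They report only what shows in the picture. A call takes as long as a camera call.
- bot.trace(target, camera): "pixels" (480x640 bool, what is visible of it) and "uv" ([column, row] in pixels, amid what is visible of it).
The state is a dict: "clock": time; "joint_pos": joint angles; "joint_vel": joint speeds; "tau": joint torques, N m; "eef_pos": TCP position; "tool_rot": TCP orientation; "ft_force": force on the tool from outside, world axes, zero at the start; "ft_torque": the same for the moment, N m; "grip_width": finger opening in m; "grasp_force": force on a finger pad.
Only numpy, scipy, OpenCV 4.12 (cv2) and the standard library are available. Lean on these libraries where they do the work, as an engineer would, in place of code of your own. Each camera call takes 0.05 s, during which the arm holds its last target. There are 200 camera calls.

## Task

On the stone-grinding jig, first slide the red depth stop along its track until its white line is level with the line on the yellow marker, and leave it there. Then turn the black index knob clockwise, three clicks and no further, and finish while still holding the knob at the third click, because its spring throws it back if you let go. Do not disturb the other things on the bench.

Things in the scene. Friction and masses are not known exactly. Their poses are not given: they have to be found in the camera images.
- jig: Stone-grinding jig fixed to the table: dark base plate 300 (x) x 320 (y) x 12 mm, origin at the centre of its underside, z up, x roughly away from the robot; place and yaw vary. At its y = +85 mm a blue head (80 mm wide, top at 125 mm) reaches over a lap disc and carries the index knob; at y = -90 mm a 190 mm slide track runs along x.
- slide_top (a point): Centre of the top of the red slide grip (depth stop) with a white line across it: a block 20 mm along the jig's x, 28 mm along y, 40 mm tall, on the aluminium track whose top is 26 mm above the table. This point is 66.5 mm above the table.
- stop_slide (a joint): Travel of the red slide grip along its track, m: 0 at the end nearest the robot, up to 0.13, growing towards the jig's +x. Friction about 1.5 N; it stays where it is left.
- mark: Yellow tab with a black line, 12 mm along the track, 20 mm across, 14 mm high, on the base plate at the track's outer side (away from the knob). Origin at its underside, at its black line's place along the track; axes parallel to the jig's. The slide is set when slide_top has x = 0 in this frame (white line level with black line).
- knob_grip (a point): Point on the upright axis of the black index knob, 158 mm above the table, the height to grip. The knob is a bar 42 mm long, 14 mm thick, 40 mm tall (top at 173 mm) on a 42 mm disc whose top is at 135 mm. At joint 0 the bar lies along the jig's x, white pointer end to -x. The point turns with the knob.
- knob_pointer (a point): White pointer end of the knob's bar, at the bar's top, 21 mm from the axis. It starts at the first of six black dots on the dial, one per click. The clicks are dips in the turning torque of 0.03 to 0.06 N m; turning takes up to 0.15 N m.
- knob (a joint): Turn of the index knob, rad, clockwise seen from above; starts at 0 on its zero stop. A click every 24 degrees: 0.419, 0.838, 1.257 (third), 1.676, 2.094 (end stop). A return spring (0.05 N m at 0, plus 0.02 per rad) drives it back and is stronger than the third click: let go, the knob springs back.
- glass_blank: Bystander, leave alone: spare green glass blank 36x36x12 mm lying on the jig's base plate.
- collar: Bystander, leave alone: brass ring, 30 mm outside, 14 mm high, on the base plate.
- coolant: Bystander, leave alone: white coolant bottle, 66 mm wide, 190 mm tall, on the table to the robot's right.
- polish: Bystander, leave alone: amber jar of polish, 64 mm wide, 70 mm tall, left.
- mug: Bystander, leave alone: blue mug, 84 mm wide, 95 mm tall, left.
- brush: Bystander, leave alone: brush lying on the table, right.
- clamp: Bystander, leave alone: black spring clamp with orange bar, about 90 mm long, 16 mm high, lying on the table, right.

How it is judged:
By the outcome, as a careful person would: the job done as asked, in the order asked, and still so for the second after the job is handed in, while the arm keeps its last pose, push and grip.
It also fails if it takes over 48 s, if anything falls off the work surface, if the arm or the gripper's body presses on something with over 40 N, if the wrist force passes 120 N, or if a joint passes its speed limit or range.

## Working session

There is one attempt and no reset: what is moved stays moved. The work goes in short steps, Python scripts to look and compute and a tool call to move; the robot and the scene stay as the last step left them, time stands still between calls to the robot, and variables do not carry over. Pictures are saved under pics/ and viewed, at most 10 in all, crops included, and the job is handed in when it is done.

Besides the shell and the picture viewer there is one more tool, called after "Request:" as a command line: name --argument value ..., lists and objects as JSON in quotes. step_arm: Moves the arm, as the interface text tells. Its arguments: {"type":"object","properties":{"rows":{"type":"array"},"claw":{"type":"number"}},"required":["rows"]}

```bash
mkdir -p pics; cat > h.py <<'E'
import numpy as np, cv2
from workcell import bot
from scipy.spatial.transform import Rotation as R
def pts(cam,d,mask):
    p=bot.camera_params(cam); v,u=np.nonzero(mask&(d>0)); z=d[v,u]
    c=np.c_[(u-p['cx'])/p['fx']*z,-(v-p['cy'])/p['fy']*z,-z]
    return c@p['pose'][:3,:3].T+p['pose'][:3,3]
def proj(cam,X):
    p=bot.camera_params(cam); c=(np.atleast_2d(X)-p['pose'][:3,3])@p['pose'][:3,:3]
    return np.c_[p['cx']-p['fx']*c[:,0]/c[:,2],p['cy']+p['fy']*c[:,1]/c[:,2]]
def save(n,im): cv2.imwrite(f'pics/{n}.png',im[...,::-1])
E
python3 - <<'E'
from h import *
np.set_printoptions(precision=4,suppress=True)
o=bot.get_obs();print(o['clock'],o['eef_pos'],o['tool_rot'])
for c in ['scene','side']:
    im,d=bot.camera(c);save(c,im)
    for t in ['slide_top','mark','knob_grip','knob_pointer','jig']:
        for r in bot.trace(t,c)[:1]:
            P=pts(c,d,r['pixels']);print(c,t,round(r['score'],2),r['uv'],len(P),np.median(P,0) if len(P) else '',np.percentile(P,[3,97],axis=0).ravel() if len(P) else '')
E
```

```text
0.0 [0.1138 0.4864 0.303 ] [ 0.1147  0.9934 -0.001  -0.0001]
scene slide_top 0.59 [309.1, 252.0] 185 [ 0.4791 -0.0225  0.0503] [ 0.4184 -0.0375  0.0149  0.4832 -0.0051  0.0685]
scene mark 0.63 [302.6, 276.9] 38 [ 0.5384 -0.0587  0.0243] [ 0.5311 -0.068   0.0126  0.5419 -0.0518  0.0295]
scene knob_grip 0.53 [383.8, 235.6] 239 [0.5574 0.1411 0.1512] [0.5301 0.1276 0.1306 0.5688 0.1604 0.1745]
scene knob_pointer 0.67 [381.6, 237.5] 255 [0.5572 0.1407 0.145 ] [0.5282 0.1272 0.1275 0.5687 0.1609 0.1744]
scene jig 0.67 [352.7, 283.2] 9748 [0.596  0.0662 0.0144] [ 0.4039 -0.0916  0.0082  0.6876  0.1948  0.1291]
side slide_top 0.7 [318.4, 272.2] 137 [ 0.469  -0.0363  0.0631] [ 0.4601 -0.0407  0.0314  0.4788 -0.016   0.0705]
side mark 0.37 [347.1, 284.2] 24 [ 0.5326 -0.0657  0.0273] [ 0.5284 -0.0727  0.0223  0.5365 -0.057   0.0306]
side knob_grip 0.88 [321.9, 184.0] 410 [0.5444 0.1366 0.1433] [0.5261 0.123  0.0307 0.5767 0.1661 0.176 ]
side knob_pointer 0.65 [328.0, 190.4] 323 [0.5452 0.1361 0.1499] [0.5277 0.1241 0.0427 0.5641 0.1438 0.1762]
side jig 0.58 [336.6, 248.7] 12441 [0.54   0.0575 0.0164] [ 0.3969 -0.097   0.0095  0.6716  0.1877  0.1303]
```

View pics/scene.png

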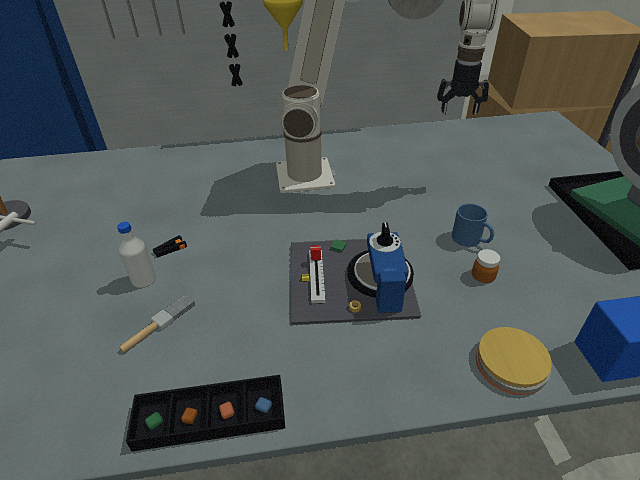

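View pics/side.png

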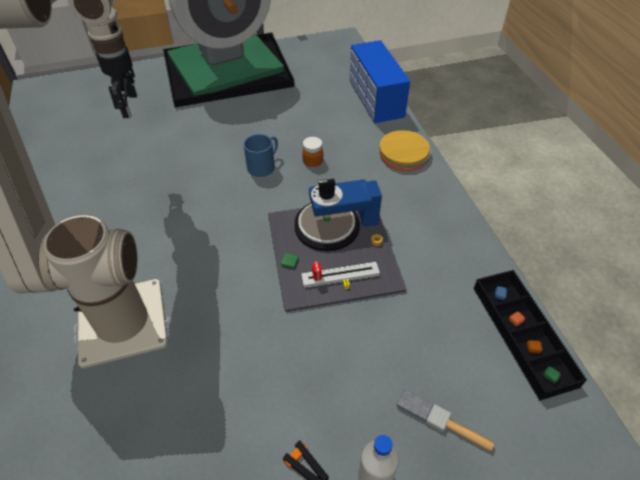

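The scene view shows the slide at about (316,253), the yellow mark at (305,278) and the knob at (385,235). The side view agrees: slide (318,271), mark (347,284), knob (326,188).

```bash
python3 - <<'E'
from h import *
for c in ['scene','side']:
    im,d=bot.camera(c)
    P=pts(c,d,bot.trace('jig',c)[0]['pixels']); P=P[(P[:,2]>.006)&(P[:,2]<.02)]
    print(c,cv2.minAreaRect((P[:,:2]*1000).astype(np.float32)))
o=bot.get_obs();r=R.from_quat(o['tool_rot'])
p=bot.camera_params('wrist');T=np.linalg.inv(np.r_[np.c_[r.as_matrix(),o['eef_pos']],[[0,0,0,1]]])@p['pose'];print(T.round(3),p['fx'])
for t in [(.50,-.03,.30),(.55,.14,.33)]: print(r.inv().apply(np.array(t)-o['eef_pos'])*1000)
E
```

```text
scene ((539.6918334960938, 64.0755615234375), (323.47265625, 304.70855712890625), 84.45638275146484)
side ((538.8235473632812, 58.079315185546875), (325.84332275390625, 301.180908203125), 84.23454284667969)
[[ 0.001  0.954  0.3    0.076]
 [ 1.    -0.001  0.001 -0.001]
 [ 0.001  0.3   -0.954 -0.069]
 [ 0.     0.     0.     1.   ]] 385.9157255343833
[-493.70584386 -415.27895542    3.90800382]
[-503.66063522 -238.35885517  -26.09500034]
```

Request:
step_arm --rows '[[[-494,-415,4],-7.5],[[-494,-415,4],-7.5],[[-494,-415,4],-7.5],[[-494,-415,4],-7.5],[[-494,-415,4],-7.5],[[-494,-415,4],-7.5],[[-494,-415,4],-7.5],[[-494,-415,4],-7.5],[[-494,-415,4],-7.5],[[-494,-415,4],-7.5],[[-494,-415,4],-7.5],[[-494,-415,4],-7.5]]' --claw -1

```text
clock: 2.3
eef_pos: [0.5007, -0.0306, 0.2994]
tool_rot: [0.051, 0.999, 0.0, -0.001]
ft_force: [0.4, 0.2, -0.2]
grip_width: 0.0854
grasp_force: 0.0
```

```bash
cat > m.py <<'E'
from h import *
import sys
np.set_printoptions(precision=4,suppress=True)
o=bot.get_obs();print(o['clock'],o['eef_pos'],R.from_quat(o['tool_rot']).as_matrix()[:2,1],o['joint_pos'])
c='wrist';im,d=bot.camera(c);save(sys.argv[1],im)
a=np.deg2rad(-5.65);ex=np.array([np.cos(a),np.sin(a)]);ey=np.array([-ex[1],ex[0]])
for t in sys.argv[2:]:
    for r in bot.trace(t,c)[:1]:
        P=pts(c,d,r['pixels']);top=P[P[:,2]>np.percentile(P[:,2],95)-.006]
        J=np.c_[top[:,:2]@ex,top[:,:2]@ey]
        print(t,round(r['score'],2),r['uv'],len(top),'med',np.median(top,0),'jig-aligned min/max',J.min(0),J.max(0),cv2.minAreaRect((top[:,:2]*1000).astype(np.float32)))
E
python3 m.py w1 slide_top mark knob_grip
```

```text
2.3 [ 0.5007 -0.0306  0.2994] [0.101  0.9949] [-0.0612  0.2464  0.0009  1.3263  0.0003  0.0399]
slide_top 0.63 [321.2, 179.9] 899 med [ 0.4677 -0.023   0.066 ] jig-aligned min/max [0.4581 0.0083] [0.4782 0.038 ] ((468.2013244628906, -23.088891983032227), (29.731828689575195, 19.99693489074707), 84.9444808959961)
mark 0.74 [600.4, 293.2] 1692 med [0.5434 0.142  0.1721] jig-aligned min/max [0.5044 0.1903] [0.5465 0.2053] ((542.2531127929688, 144.5253448486328), (14.698044776916504, 41.91847229003906), 87.24361419677734)
knob_grip 0.82 [601.1, 294.8] 1684 med [0.5434 0.1422 0.1723] jig-aligned min/max [0.5044 0.1904] [0.5465 0.2055] ((542.2503051757812, 144.6912841796875), (14.698249816894531, 41.91661834716797), 87.26812744140625)
```

View pics/w1.png

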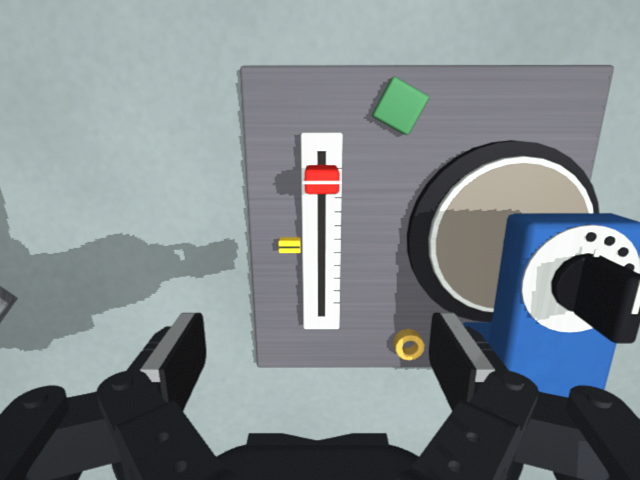

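The wrist view shows the red slide at (321,180) with its white line at about row 182. The yellow mark is at (290,245), and the network confused it with the knob. I'll find the mark by colour and refine the yaw from the white track.

```bash
cat > c.py <<'E'
from h import *
np.set_printoptions(precision=4,suppress=True)
def ray(uv,z):
    p=bot.camera_params('wrist');uv=np.atleast_2d(uv)
    c=np.c_[(uv[:,0]-p['cx'])/p['fx'],-(uv[:,1]-p['cy'])/p['fy'],-np.ones(len(uv))]@p['pose'][:3,:3].T;o=p['pose'][:3,3]
    return o+c*((z-o[2])/c[:,2])[:,None]
def run(save_as=None):
    o=bot.get_obs();print(o['clock'],o['eef_pos'],R.from_quat(o['tool_rot']).as_matrix()[:2,1].round(3))
    im,d=bot.camera('wrist')
    if save_as: save(save_as,im)
    I=im.astype(int);r,g,b=I[...,0],I[...,1],I[...,2]
    H=cv2.cvtColor(im,cv2.COLOR_RGB2HSV).astype(int)
    full=np.ones(d.shape,bool);W=np.zeros(d.shape+(3,));W[d>0]=pts('wrist',d,full)
    roi=(abs(W[...,0]-.53)<.13)&(abs(W[...,1]+.035)<.055)&(d>0)
    tr=roi&(abs(W[...,2]-.026)<.004)&(r>190)&(b>190)
    T=W[tr];rect=cv2.minAreaRect((T[:,:2]*1000).astype(np.float32));print('track',rect,len(T))
    pc=np.linalg.svd(T[:,:2]-T[:,:2].mean(0),full_matrices=0)[2][0];pc*=np.sign(pc[0]);print('track yaw',np.degrees(np.arctan2(pc[1],pc[0])))
    ex=pc;ey=np.array([-ex[1],ex[0]])
    out={}
    # yellow
    ye=roi&(H[...,0]>22)&(H[...,0]<35)&(H[...,1]>150)&(W[...,1]<-.04)&(W[...,0]<.6)
    ye=cv2.morphologyEx(ye.astype(np.uint8),cv2.MORPH_CLOSE,np.ones((7,7)))>0
    rd=roi&((H[...,0]<8)|(H[...,0]>172))&(H[...,1]>130)
    rd=cv2.morphologyEx(rd.astype(np.uint8),cv2.MORPH_CLOSE,np.ones((9,9)))>0
    for n,m,zt,dark in (('mark',ye,.026,1),('slide',rd,.066,0)):
        k=m&(abs(W[...,2]-zt)<.005)
        L=k&((H[...,2]<90) if dark else ((H[...,1]<90)&(H[...,2]>130)))
        v,u=np.nonzero(k);X=ray(np.c_[u,v],zt+(.0005 if not dark else 0))
        a=X[:,:2]@ex;c=X[:,:2]@ey
        s=f'{n}: {len(a)} px z {np.median(W[k][:,2]):.4f} x-range {np.percentile(a,[1,99])} mid {np.percentile(a,[1,99]).mean():.4f} y-mid {np.percentile(c,[1,99]).mean():.4f}'
        v,u=np.nonzero(L)
        if len(v)>3:
            X=ray(np.c_[u,v],zt+(.0005 if not dark else 0));s+=f' line x {np.median(X[:,:2]@ex):.4f} y {np.median(X[:,:2]@ey):.4f} n {len(v)} xy {np.median(X,0)[:2]} uv {np.median(u)},{np.median(v)}'
            out[n]=np.median(X[:,:2]@ex)
        print(s)
    if len(out)==2: print('slide must go +x by mm',1000*(out['mark']-out['slide']))
if __name__=='__main__':
    import sys;run(*sys.argv[1:])
E
python3 c.py
```

```text
2.5 [ 0.4996 -0.0285  0.3001] [0.097 0.995]
track ((527.6763305664062, -30.514820098876953), (35.59837341308594, 189.63755798339844), 84.37104034423828) 5208
track yaw -5.691711942448641
mark: 276 px z 0.0256 x-range [0.5284 0.5411] mid 0.5347 y-mid -0.0079
slide: 821 px z 0.0658 x-range [0.4591 0.4785] mid 0.4688 y-mid 0.0216 line x 0.4695 y 0.0216 n 130 xy [ 0.4694 -0.025 ] uv 319.0,183.5
```

Request:
step_arm --rows '[[[32,1,50],0],[[32,1,100],0],[[32,1,150],0],[[32,1,192],0],[[32,1,192],0],[[32,1,192],0]]'

```text
clock: 3.3
eef_pos: [0.4695, -0.0251, 0.1095]
tool_rot: [0.049, 0.999, 0.0, 0.001]
ft_force: [0.2, 1.1, 1.0]
grip_width: 0.0853
grasp_force: 0.0
```

Request:
step_arm --rows '[[[0,0,0],0],[[0,0,0],0],[[0,0,0],0],[[0,0,0],0],[[0,0,0],0],[[0,0,0],0]]' --claw 1

```text
clock: 4.05
eef_pos: [0.4696, -0.0243, 0.1091]
tool_rot: [0.049, 0.999, 0.002, 0.001]
ft_force: [-0.4, 6.0, 5.0]
grip_width: 0.0271
grasp_force: 59.8
```

Request:
step_arm --rows '[[[-10,0,0],0],[[-20,0,0],0],[[-30,0,0],0],[[-40,0,0],0],[[-50,0,0],0],[[-60,0,0],0],[[-65.5,0,0],0],[[-65.5,0,0],0],[[-65.5,0,0],0]]'

```text
clock: 5.18
eef_pos: [0.5354, -0.0308, 0.1091]
tool_rot: [0.049, 0.999, 0.002, 0.002]
ft_force: [1.6, 3.9, 3.2]
grip_width: 0.0274
grasp_force: 59.7
```

```bash
python3 c.py w2
```

```text
5.175 [ 0.5354 -0.0308  0.1091] [0.098 0.995]
track ((521.1160888671875, -29.73826026916504), (35.02085494995117, 176.40277099609375), 84.40504455566406) 19958
track yaw -5.746653125640518
mark: 999 px z 0.0253 x-range [0.5276 0.5406] mid 0.5341 y-mid -0.0071 line x 0.5357 y -0.0091 n 143 xy [ 0.5319 -0.0628] uv 245.0,305.0
slide: 4249 px z 0.0657 x-range [0.5228 0.5432] mid 0.5330 y-mid 0.0223 line x 0.5357 y 0.0224 n 470 xy [ 0.5354 -0.0314] uv 317.5,360.0
slide must go +x by mm -0.012879165614432253
```

View pics/w2.png

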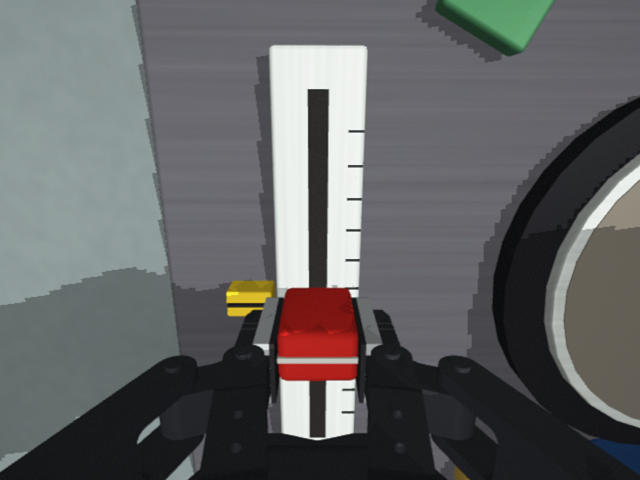

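The white line at (317,360) and the black line at (245,305) come out level to about 0.1 mm. I'll release, lift, and check again from directly above.

Request:
step_arm --rows '[[[0,0,0],0],[[0,0,0],0],[[0,0,0],0],[[0,0,0],0],[[0,0,-40],0],[[-20,0,-90],0],[[-45,0,-130],0],[[-70,0,-130],0],[[-70,0,-130],0],[[-70,0,-130],0]]' --claw -1

```text
clock: 6.48
eef_pos: [0.6023, -0.0389, 0.2368]
tool_rot: [0.049, 0.999, 0.0, -0.002]
ft_force: [-0.1, 0.5, -0.6]
grip_width: 0.0852
grasp_force: 0.0
```

```bash
python3 c.py w3; python3 - <<'E'
import cv2
im=cv2.imread('pics/w3.png');cv2.imwrite('pics/w3c.png',cv2.resize(im[40:220,200:440],None,fx=3,fy=3))
E
```

```text
6.475 [ 0.6023 -0.0389  0.2368] [0.099 0.995]
track ((536.3627319335938, -31.404499053955078), (35.62795639038086, 171.4390869140625), 84.38008880615234) 8893
track yaw -5.556106120444529
mark: 506 px z 0.0255 x-range [0.5298 0.5413] mid 0.5356 y-mid -0.0089 line x 0.5356 y -0.0096 n 50 xy [ 0.5321 -0.0614] uv 277.0,136.5
slide: 1461 px z 0.0658 x-range [0.5266 0.5452] mid 0.5359 y-mid 0.0203 line x 0.5358 y 0.0203 n 224 xy [ 0.5352 -0.0316] uv 320.0,139.0
slide must go +x by mm -0.21395724392103688
```

View pics/w3c.png

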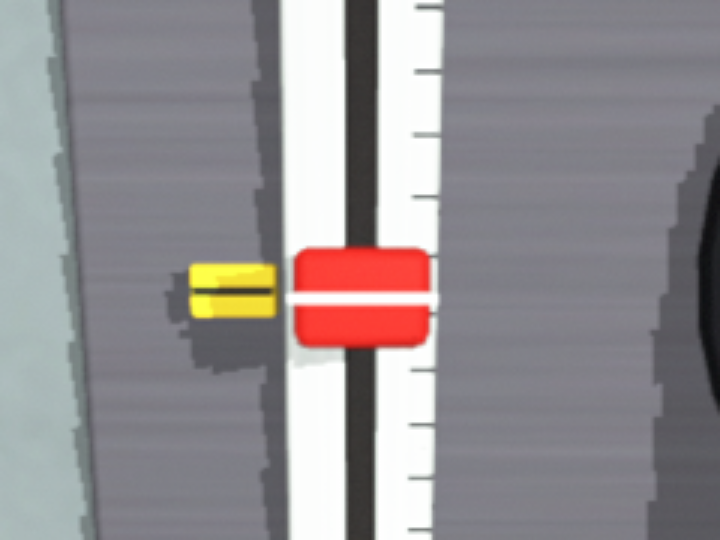

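From overhead, the white line and the black line are level to about 0.2 mm. Next I'll move to look at the knob.

Request:
step_arm --rows '[[[10,20,-45],0],[[25,60,-83],0],[[50,115,-83],0],[[50,170,-83],0],[[50,180,-83],0],[[50,180,-83],0],[[50,180,-83],0]]'

```text
clock: 7.4
eef_pos: [0.5713, 0.1437, 0.3206]
tool_rot: [0.05, 0.999, -0.0, -0.0]
ft_force: [-0.1, -0.2, 0.2]
grip_width: 0.0855
grasp_force: 0.0
```

```bash
python3 m.py w4 knob_grip knob_pointer
```

```text
7.4 [0.5713 0.1437 0.3206] [0.1004 0.995 ] [ 0.2466  0.4172  0.2975  1.4522 -0.0005  0.3471]
knob_grip 0.57 [317.4, 203.9] 1666 med [0.5437 0.1437 0.1724] jig-aligned min/max [0.5072 0.1896] [0.5486 0.2033] ((544.701171875, 143.4750518798828), (13.736769676208496, 41.39882278442383), 84.57421112060547)
knob_pointer 0.63 [315.2, 199.8] 1662 med [0.5438 0.1438 0.1725] jig-aligned min/max [0.5073 0.1897] [0.5487 0.2035] ((544.7919311523438, 143.58908081054688), (13.736852645874023, 41.398597717285156), 84.57630157470703)
```

View pics/w4.png

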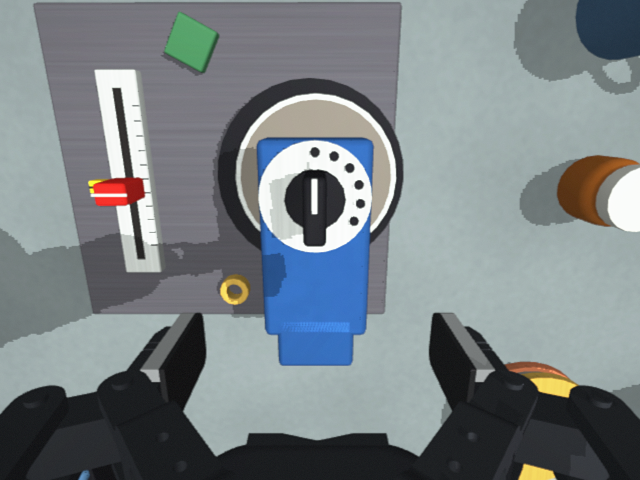

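The knob is centred near (315,205), with its pointer at the first dot and its bar lined up with the tool. I'll descend on it and grip.

Request:
step_arm --rows '[[[26,-3,20],0],[[26,-3,50],0],[[26,-3,80],0],[[26,-3,105],0],[[26,-3,105],0],[[26,-3,105],0]]'

```text
clock: 8.3
eef_pos: [0.5459, 0.1443, 0.217]
tool_rot: [0.05, 0.999, 0.0, 0.001]
ft_force: [0.9, 0.3, 0.3]
grip_width: 0.0854
grasp_force: 0.0
```

Request:
step_arm --rows '[[[0,0,0],0],[[0,0,0],0],[[0,0,0],0],[[0,0,0],0],[[0,0,0],0],[[0,0,0],0],[[0,0,0],0]]' --claw 1

```text
clock: 9.18
eef_pos: [0.5454, 0.1445, 0.2163]
tool_rot: [0.049, 0.999, -0.0, 0.0]
ft_force: [-2.2, -1.4, 4.3]
grip_width: 0.0133
grasp_force: 59.6
```

Firm grip, at the knob's 14 mm width, with little side force. Now I'll turn it part of the way and check.

Request:
step_arm --rows '[[[0,0,0],8],[[0,0,0],16],[[0,0,0],24],[[0,0,0],32],[[0,0,0],40],[[0,0,0],48],[[0,0,0],48]]'

```text
clock: 10.05
eef_pos: [0.5452, 0.1442, 0.2163]
tool_rot: [0.451, 0.892, -0.0, 0.0]
ft_force: [-2.3, -2.5, 5.3]
grip_width: 0.0131
grasp_force: 59.8
```

```bash
python3 - <<'E'
from h import *
o=bot.get_obs();y=R.from_quat(o['tool_rot']).as_matrix()[:2,1];print(np.degrees(np.arctan2(y[1],y[0])),o['eef_pos'],o['ft_force'],o['ft_torque'],o['joint_pos'])
E
```

```text
36.34885100210746 [0.54516813 0.14419494 0.21627317] [-2.25638771 -2.51355911  5.26281031] [-0.58956931  0.39709711  0.07392277] [ 2.58985604e-01  4.16683923e-01  2.17159651e-02  1.17607546e+00
 -1.00278495e-03  1.19537467e+00]
```

Request:
step_arm --rows '[[[0,0,0],6],[[0,0,0],12],[[0,0,0],18],[[0,0,0],24],[[0,0,0],24],[[0,0,0],24],[[0,0,0],24]]'

```text
clock: 10.92
eef_pos: [0.545, 0.1441, 0.2163]
tool_rot: [0.627, 0.779, -0.001, 0.0]
ft_force: [-2.1, -3.0, 5.9]
grip_width: 0.0129
grasp_force: 59.9
```

```bash
python3 - <<'E'
from h import *
o=bot.get_obs();y=R.from_quat(o['tool_rot']).as_matrix()[:2,1];print(np.degrees(np.arctan2(y[1],y[0])),o['eef_pos'],o['ft_force'],o['ft_torque'],o['grip_width'])
im,d=bot.camera('wrist');im2,_=bot.camera('scene')
save('w5',np.hstack([cv2.resize(im,(400,300)),cv2.resize(im2[215:275,345:425],(400,300))]))
E
```

```text
12.399496445174758 [0.54499308 0.14407973 0.21626456] [-2.1341165  -2.96505528  5.88570633] [-0.62712961  0.47676063  0.02697125] 0.012943533316835468
```

View pics/w5.png

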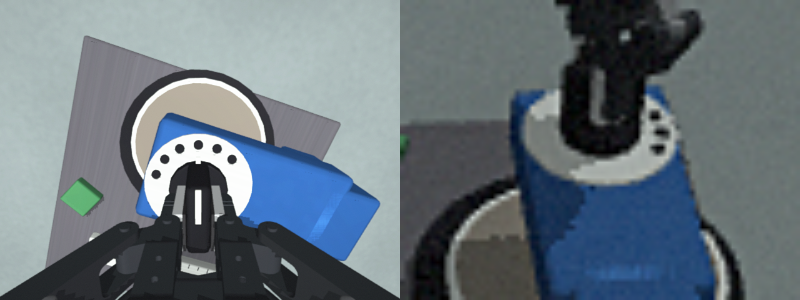

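The pointer is in line with the fourth dot at (198,145), which is the third click. The tool has turned 72° and still holds the bar.

```bash
python3 -c "
from workcell import bot
print(bot.job_done())"
```

```text
the job is handed in; nothing more can be done
None
```

The job is handed in: the depth stop's white line is level with the marker's line (about 0.2 mm by camera), and the gripper is still holding the knob at the third click (72° clockwise).

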